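Nest the tagged units, then hold the reflector flap at its balance point

TASK

Stand the control unit with the green tag in the green pass nest and the one with the red tag in the red reject nest, upright, right down on the nest floor, and let go of them. Then take the orange bar of the white reflector flap, swing the flap up to its balance point (upright, straight above its hinge; do not let it tip over to the far side) and keep holding it there for the camera: the program finishes with the gripper still holding the flap still at balance. Don't knock over the units, and leave the white dome camera near the flap and the black power brick where they are.

Things in the scene. Friction and masses are not known exactly. Their poses are not given: they have to be found in the camera images.
- unit_green_tag: control unit with a green tag: black box standing on its end, 24 (x) by 108 (y) by 103 mm high, 0.3 kg. The tag, 26 mm wide, is folded over the top edge near the +y end, 36 mm from the middle. Origin: centre of the underside; z up. Grip it from above across the 24 mm thickness (x), mid-length, a little below the top. It may be turned half round.
- unit_red_tag: control unit with a red tag: black box standing on its end, 24 (x) by 108 (y) by 103 mm high, 0.3 kg. The tag, 26 mm wide, is folded over the top edge near the +y end, 36 mm from the middle. Origin: centre of the underside; z up. Grip it from above across the 24 mm thickness (x), mid-length, a little below the top. It may be turned half round.
- pass_nest: Pass nest: fixed green pocket, open at the top, on an aluminium foot 70 (x) by 136 (y) mm. Outside 46 by 130 mm, walls 5 mm, rim 40 mm above the bench; inside 36 (x) by 120 mm (y), inner floor 11 mm above the bench. Origin: centre of the foot's underside, on the bench; a unit stands in it with its 24 mm thickness along x, its origin 11 mm above this one.
- reject_nest: Reject nest: fixed red pocket, open at the top, on an aluminium foot 70 (x) by 136 (y) mm. Outside 46 by 130 mm, walls 5 mm, rim 40 mm above the bench; inside 36 (x) by 120 mm (y), inner floor 11 mm above the bench. Origin: centre of the foot's underside, on the bench; a unit stands in it with its 24 mm thickness along x, its origin 11 mm above this one.
- flap (a joint): angle (rad) of the reflector flap: white panel in a black frame, 110 mm wide, 6 mm thick, 0.16 kg, on an almost frictionless hinge. 0 = upright, exactly its balance point; negative = leaning to the stand's -x side (the robot's), positive = to the far side. It starts on its near stop, about -0.95 (far stop +0.95); let go off balance it falls to a stop.
- flap_bar (a point): middle of the orange grip bar on the flap's free edge: round, 12 mm thick, 82 mm long, parallel to the hinge, 130 mm from its axis. Two arms carry it (65 mm free between them); a 34 mm open gap between bar and panel lets a finger through. Gripped across, it turns between the fingers. Height at rest about 130 mm, upright 185 mm. y axis along the bar.
- flap_hinge (a point): middle of the hinge axis, 55 mm above the bench on the flap's fixed grey stand (foot 100 by 150 mm). Its y axis lies along the hinge; the flap rests leaning to its -x side and swings up towards its +x.
- dome_cam: small white dome camera, 57 mm across, 63 mm high, loose; leave it. Origin: centre of the underside.
- brick: black power brick, 92 by 48 by 30 mm, loose; leave it. Origin: centre of the underside.
- post_foot (a point): foot of the tall white bench post, fixed, 60 mm square, 1.2 m high: pass it with the arm drawn in, on the robot's side, never through it. Beside it lies a fixed carton, 130 mm high (x 0.19 to 0.43, y -0.11 to 0.10), and beyond the nests a heap of bags up to 90 mm high (x over 0.57, y -0.17 to 0.13).

How it is judged (in metres and radians):
On the way, in this order (a step that is already met when the one before it is completed fails the run):
1. both units stand in the nests of their tag's colour, upright, let go and at rest (x of unit_green_tag in the frame of pass_nest between -0.011 and 0.011 m and y of unit_green_tag in the frame of pass_nest between -0.011 and 0.011 m and z of unit_green_tag in the frame of pass_nest between 0.006 and 0.017 m and angle between each of unit_green_tag, unit_red_tag's own z axis and vertical below 0.07 rad and contact force between the fingers and unit_green_tag below 0.2 N and linear speed of each of unit_green_tag, unit_red_tag below 0.03 m/s and x of unit_red_tag in the frame of reject_nest between -0.011 and 0.011 m and y of unit_red_tag in the frame of reject_nest between -0.011 and 0.011 m and z of unit_red_tag in the frame of reject_nest between 0.006 and 0.017 m and contact force between the fingers and unit_red_tag below 0.2 N), for 0.2 s.
2. the flap is held still at its balance point by the gripper (value of joint flap between -0.07 and 0.07 rad and velocity of joint flap between -0.15 and 0.15 rad/s and contact force between the fingers and flap above 0.5 N), for 0.5 s.
At the end, for the whole second after the job is handed in: Green-tagged unit in the green nest, red-tagged in the red: within 11 mm of the nest's centre each way, 6 mm of its floor, 4 degrees of upright, untouched and at rest; flap still, within 0.07 rad (4 degrees) of upright, with the fingers pressing on it (over 0.5 N) (all of step 1 and all of step 2); the arm keeps its last pose, push and grip.
It fails at once if the white dome camera is shifted by more than 25 mm (distance of dome_cam from where it was at the start of the episode above 0.025 m).
It fails at once if the black power brick is shifted by more than 25 mm (distance of brick from where it was at the start of the episode above 0.025 m).
It fails at once if a unit is knocked over (angle between any of unit_green_tag, unit_red_tag's own z axis and vertical above 0.7 rad).
It fails at once if the flap tips over to the far side (over 0.35 rad beyond upright) (value of joint flap above 0.35 rad).
It also fails if it takes over 67 s, if anything falls off the work surface, if the arm or the gripper's body presses on something with over 40 N, if the wrist force passes 120 N, or if a joint passes its speed limit or range.

ROBOT

A 6-joint arm with a two-finger parallel gripper is mounted at the origin on the work surface; the furniture and walls round the work are solid. World frame = base frame: x ahead of the robot, y to its left, z up, the work surface at z = 0. Lengths are in mm, angles in rad, forces in N, time in s.
With the tool pointing down it reaches from about 275 to 825 mm from the base axis. Payload 4.9 kg.
Tool frame: the origin (TCP) lies at the very end of the fingers, on their centre line; the grasp point (between the pads) lies 19 mm behind it; z points along the fingers, y is the line along which they close (so a half turn about z gives the same grasp; the last joint's range is limited). The gripper opens to 85 mm and grips with 20 to 120 N. Pads are 22 mm wide; open, the fingers measure 114 mm over their backs; the gripper's body (76 mm by 85 mm) begins 54 mm behind the grasp point. The pads swing forward as they close: fully open they stand 13 mm farther back than shut.
Start: joints at [1.01, 0.326, -0.193, 1.052, 0, 1.437], TCP at [227.675, 500.682, 231.281] pointing down, gripper open.
Joint ranges: [-2.65, 2.65], [-0.97, 1.79], [-1.3, 1.35], [-1.93, 2.1], [-1.47, 1.37], [-3.14, 3.14]. Speed limits (rad/s): [2.57, 2.57, 3.14, 3.14, 3.14, 3.14].

INTERFACE

Orientations are given as [roll, pitch, yaw] about the fixed x, y, z axes, in that order (R = Rz(yaw) Ry(pitch) Rx(roll)).
In Python, from bench import bot, solve_ik, imaging gives the robot as it stands. Calls block until the motion is done:
- bot.move_ptp(position, orientation): joint-space move of the TCP to a pose.
- bot.movel(position, rot=None, max_speed=150, threshold=None): straight line of the TCP; rot=None keeps the orientation; max_speed is the mean speed in mm/s. With threshold (N) it stops when the force on the tool has changed by that much, and returns True; else False.
- bot.move_j(angles): joint-space move.
- bot.grip(opening, effort=None): opening from 0.0 (shut) to 1.0 (fully open); effort is the grip in N (None keeps the last); returns when the fingers have stopped.
- bot.dwell(seconds).
- solve_ik(position, orientation): joint angles nearest the present ones, or None.
- bot.get_state(): the state.
- imaging.capture(name): name is "side" or "top"; returns the picture (420x560x3 uint8, blue, green, red); there is no depth.
- imaging.camera_model(name): a dict with "K" (3x3 intrinsics, pixels), "position" and "rotation" of the camera in the world. Camera axes: x right, y up, looking along -z (the intrinsics and any distortion apply to the point x, -y, -z); pixel columns grow to the right and rows downward; lengths in mm; the calibration is good to about 2 mm. A picture is of the moment at which its call begins. camera_model takes no time and is no camera call.
A pose or a line that the arm cannot do raises bot.IKError and nothing moves.
- bot.sign_off(): hands the job in; it is judged then, once.
The state is a dict: "t": time; "qpos": joint angles; "joint_velocities": joint speeds; "effort": joint torques, N m; "tcp_pos": TCP position; "orientation": TCP orientation; "contact_force": force on the tool from outside, world axes, zero at the start; "wrist_torque": the same for the moment, N m; "opening": opening from 0.0 (shut) to 1.0 (fully open); "gripper_force": force on a finger pad.
Only numpy, scipy, OpenCV 4.12 (cv2) and the standard library are available. Lean on these libraries where they do the work, as an engineer would, in place of code of your own. Each camera call takes 0.05 s, during which the arm holds its last target. There are 200 camera calls.

## Working session

There is one attempt and no reset: what is moved stays moved. The work goes in short steps, each a Python script; the robot and the scene stay as the last script left them, time stands still between calls to the robot, and variables do not carry over. Pictures are saved under pics/ and viewed, at most 10 in all, crops included, and the job is handed in when it is done.

```bash
ls; mkdir -p pics; python3 - <<'E'
from bench import bot, solve_ik, imaging
import cv2
for n in("top","side"):
    im=imaging.capture(n); cv2.imwrite(f"pics/{n}0.png",im)
    print(n,imaging.camera_model(n))
print(bot.get_state())
E
```

```text
pics
top {'K': array([[437.71739997,   0.        , 273.55222402],
       [  0.        , 437.71739997, 202.38837693],
       [  0.        ,   0.        ,   1.        ]]), 'position': array([ 263.35419558, -133.76397208, 1266.18227166]), 'rotation': array([ 0.15550309,  0.01439479, -1.5736509 ])}
side {'K': array([[467.52068195,   0.        , 280.31592722],
       [  0.        , 467.52068195, 211.15908053],
       [  0.        ,   0.        ,   1.        ]]), 'position': array([ -60.41511541, -194.53173117, 1098.549088  ]), 'rotation': array([ 0.46461792,  0.0099161 , -1.48067082])}
{'t': 0.1, 'qpos': array([ 1.00980524e+00,  3.26829481e-01, -1.93475652e-01,  1.05200479e+00,
       -2.87264761e-05,  1.43660962e+00]), 'joint_velocities': array([-0.0003436 , -0.0012088 ,  0.00103791, -0.00025498, -0.00100176,
       -0.00044009]), 'effort': array([ 1.22144258e-03, -4.44237506e+01,  2.63038427e+01,  7.86321703e-03,
       -8.23881737e-05,  6.55482964e-06]), 'tcp_pos': array([227.39380287, 500.22407875, 230.60519976]), 'orientation': array([-3.14008882e+00, -1.74027517e-04,  2.71478816e+00]), 'contact_force': array([-0.79305088,  0.1028512 , -0.01355708]), 'wrist_torque': array([0.00214147, 0.03819941, 0.04384592]), 'gripper_force': 0.0, 'opening': 1.0028831115675167}
```

View pics/top0.png

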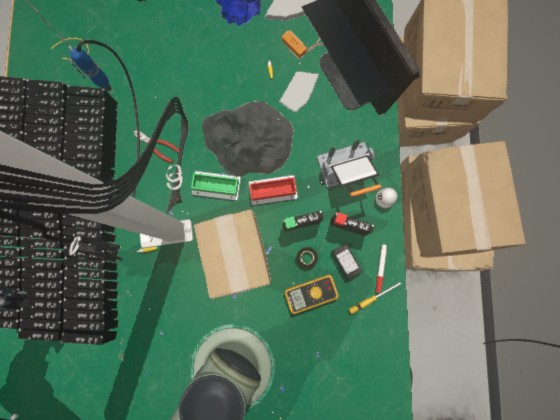

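View pics/side0.png

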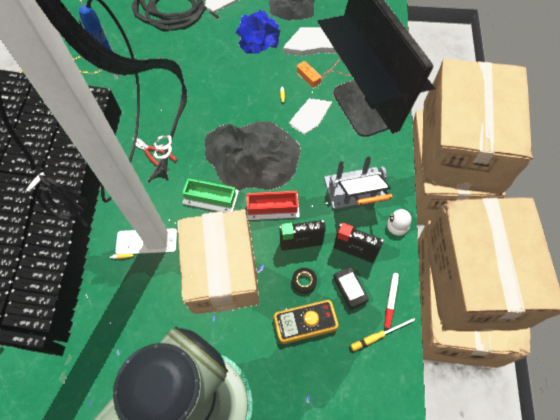

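The top and side views show: green nest at about (215,186) in the top view, red nest (273,190), green-tag unit (302,220), red-tag unit (352,223), flap (350,170) with its bar (365,190), dome (386,198), brick (346,262), post foot (168,235). Next I'll zoom in and check the camera convention.

```bash
cat > h.py <<'E'
import numpy as np, cv2
from scipy.spatial.transform import Rotation as R
from bench import bot, solve_ik, imaging
def cam(n):
    m=imaging.camera_model(n); r=np.array(m["rotation"])
    return m["K"],np.array(m["position"]),(R.from_euler('xyz',r).as_matrix() if r.shape==(3,) else r)
def ray(n,px):
    K,p,Rm=cam(n); d=np.linalg.inv(K)@[px[0],px[1],1]; return p,Rm@(d*[1,-1,-1])
def at(n,px,z):
    p,d=ray(n,px); return p+d*(z-p[2])/d[2]
def proj(n,X):
    K,p,Rm=cam(n); c=(np.atleast_2d(X)-p)@Rm*[1,-1,-1]; q=c@K.T; return q[:,:2]/q[:,2:]
def tri(a,b):
    p,d=ray("top",a); q,e=ray("side",b)
    s=np.linalg.lstsq(np.c_[d,-e],q-p,rcond=None)[0]; A=p+s[0]*d;B=q+s[1]*e
    return (A+B)/2,np.linalg.norm(A-B)
E
python3 - <<'E'
from h import *
for n in("top","side"): print(n,proj(n,[[0,0,0],[190,-110,130],[430,100,130],[430,-110,130]]).round(0).tolist())
print("post",at("top",(190,232),0),at("top",(150,246),0))
t=cv2.imread("pics/top0.png")[130:280,180:410]; s=cv2.imread("pics/side0.png")[160:310,175:415]
cv2.imwrite("pics/tz.png",cv2.resize(t,(782,510),interpolation=cv2.INTER_CUBIC)) # x3.4
cv2.imwrite("pics/sz.png",cv2.resize(s,(792,495),interpolation=cv2.INTER_CUBIC)) # x3.3
E
```

```text
top [[232.0, 367.0], [271.0, 300.0], [191.0, 207.0], [271.0, 207.0]]
side [[199.0, 406.0], [256.0, 309.0], [178.0, 200.0], [267.0, 207.0]]
post [376.07490806 126.93699897   0.        ] [335.95431016 241.98070271   0.        ]
```

View pics/tz.png

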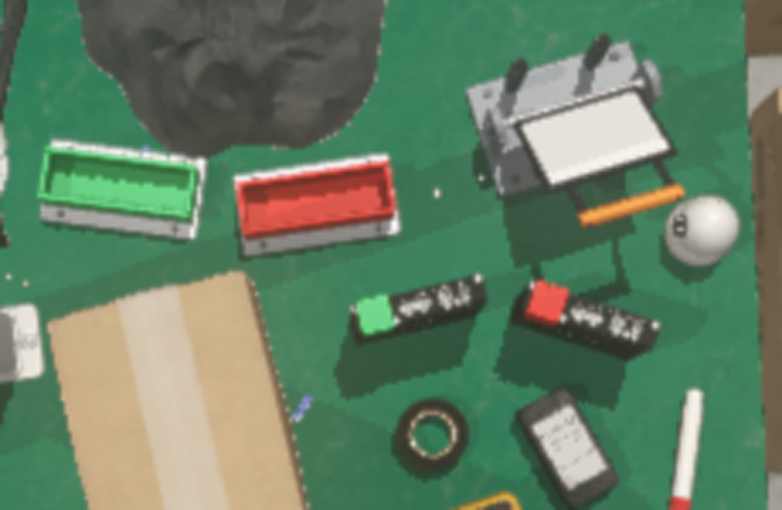

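View pics/sz.png

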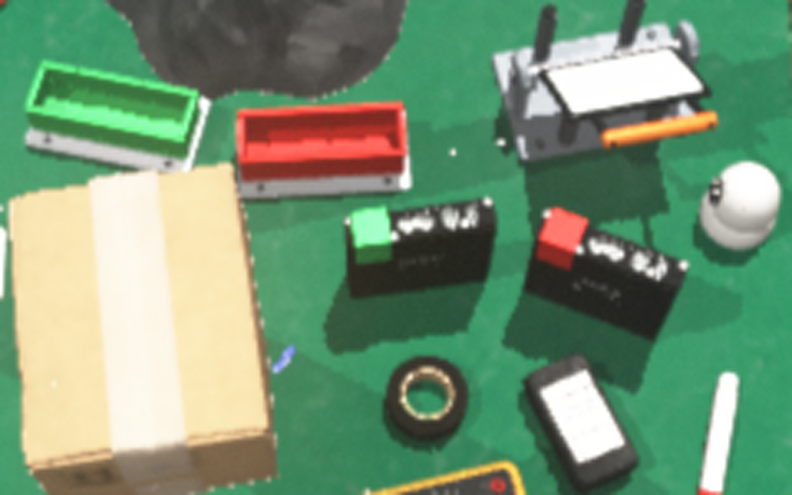

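The zooms show: both tags at the left (+y) ends of the units, at tz (375,315) and (548,302); nests at tz (120,185) and (318,205); bar at tz (632,205), with the dome just right of it. I'll fit box silhouettes in both views to get the poses.

```bash
cat > fit.py <<'E'
from h import *
from scipy.optimize import minimize
S=4
def box(x,y,yaw,dx,dy,z0,z1):
    P=np.array([[a*dx/2,b*dy/2,z] for a in(-1,1) for b in(-1,1) for z in(z0,z1)])
    return P@R.from_euler('z',yaw).as_matrix().T+[x,y,0]
def up(im): return cv2.resize(im,None,fx=S,fy=S,interpolation=cv2.INTER_CUBIC)
def hull(n,P): return cv2.convexHull(((proj(n,P)+.5)*S-.5).astype(np.float32))
def fit(ims,maskf,g,d,reg=30,free=3):
    M={}
    for n,im in ims.items():
        m=maskf(cv2.cvtColor(up(im),cv2.COLOR_BGR2HSV).astype(int)).astype(np.uint8)*255
        roi=np.zeros_like(m); cv2.fillConvexPoly(roi,hull(n,box(*g,d[0]+reg,d[1]+reg,d[2],d[3]+5)).astype(int),255)
        m=cv2.morphologyEx(m&roi,cv2.MORPH_CLOSE,np.ones((15,15)));
        k,l,st,_=cv2.connectedComponentsWithStats(m); m=(l==1+st[1:,4].argmax()).astype(np.uint8)*255
        M[n]=m
    def cost(p,full=False):
        c=[]
        for n in M:
            h=np.zeros_like(M[n]); cv2.fillConvexPoly(h,np.round(hull(n,box(*(p[:2]),p[2]/300,*d))*16).astype(int),255,shift=4)
            c.append(1-np.count_nonzero(h&M[n])/np.count_nonzero(h|M[n]))
        return c if full else sum(c)
    p=np.array([g[0],g[1],g[2]*300])
    for s in(12,5): p=minimize(cost,p,method='Nelder-Mead',options=dict(initial_simplex=np.vstack([p,p+np.diag([s]*3)*1.])) ).x
    return np.array([p[0],p[1],p[2]/300]),cost(p,True),M
E
cat > m1.py <<'E'
from fit import *
ims={n:cv2.imread(f"pics/{n}0.png") for n in("top","side")}
T=lambda u,v,z:at("top",(180+u/3.4,130+v/3.4),z)[:2]
H,Sa,V=0,1,2
unit=lambda c:(c[...,1]<90)|(c[...,2]<45)|(c[...,0]<10)|(c[...,0]>168)|((c[...,2]>150))
gn=lambda c:(c[...,1]>100)&(c[...,2]>130)&(abs(c[...,0]-68)<12)
rd=lambda c:(c[...,1]>120)&((c[...,0]<8)|(c[...,0]>170))
for nm,g,f,d in [("ug",(*T(417,308,103),.25),unit,(24,108,0,103)),("ur",(*T(588,320,103),-.28),unit,(24,108,0,103)),
    ("pn",(*T(122,182,40),-.1),gn,(46,130,8,40)),("rn",(*T(317,199,40),.1),rd,(46,130,8,40))]:
    p,c,M=fit(ims,f,g,d); print(nm,np.round(g,2),p.round(3),np.round(c,3))
    for n in ims:
        o=up(ims[n]) if nm=="ug" else O[n]
        if nm=="ug": O=dict(globals().get("O",{}))
        cv2.polylines(o,[hull(n,box(*p,*d)).astype(int)],1,(255,0,255),2); O[n]=o
    for n in ims:
        cs,_=cv2.findContours(M[n],0,2); cv2.drawContours(O[n],cs,-1,(0,255,255),1)
C={}
for n in ims:
    h=cv2.cvtColor(up(ims[n]),cv2.COLOR_BGR2HSV).astype(int)
    m=((abs(h[...,0]-13)<6)&(h[...,1]>170)&(h[...,2]>150)).astype(np.uint8)
    x0,x1,y0,y1=(340,390,175,205) if n=="top" else (350,405,185,215)
    r=np.zeros_like(m); r[y0*S:y1*S,x0*S:x1*S]=1; m&=r
    b=cv2.minAreaRect(cv2.findNonZero(m)); q=cv2.boxPoints(b); 
    q=q[np.argsort(q[:,0])]; C[n]=[(q[:2].mean(0)+.5)/S-.5,(q[2:].mean(0)+.5)/S-.5]; print(n,C[n])
for i in 0,1: print("bar end",tri(C["top"][i],C["side"][i]))
cv2.imwrite("pics/ov.png",np.hstack([cv2.resize(O["top"][540:1100,720:1640],(400,243)),]) if 0 else np.vstack([cv2.resize(O["top"][560:1000,740:1640],(600,293)),cv2.resize(O["side"][680:1120,700:1600],(600,293))]))
E
python3 m1.py
```

```text
ug [ 3.9618e+02 -1.9509e+02  2.5000e-01] [ 4.00411e+02 -1.94300e+02  2.41000e-01] [0.15  0.326]
ur [ 3.8613e+02 -3.2875e+02 -2.8000e-01] [ 3.91426e+02 -3.30112e+02 -3.28000e-01] [0.118 0.243]
pn [ 5.111e+02  4.817e+01 -1.000e-01] [ 5.21315e+02  6.08220e+01 -1.93000e-01] [0.208 0.256]
rn [ 4.9564e+02 -1.1587e+02  1.0000e-01] [ 4.98889e+02 -1.12594e+02  1.32000e-01] [0.111 0.047]
top [array([350.88434, 194.29062], dtype=float32), array([379.6894 , 185.98148], dtype=float32)]
side [array([357.57697, 202.13463], dtype=float32), array([390.7981, 195.4904], dtype=float32)]
bar end (array([ 462.18185084, -320.35878803,  128.33355424]), np.float64(2.345600217600668))
bar end (array([ 482.90869668, -395.98713376,  134.52642505]), np.float64(1.1276301415338972))
```

View pics/ov.png

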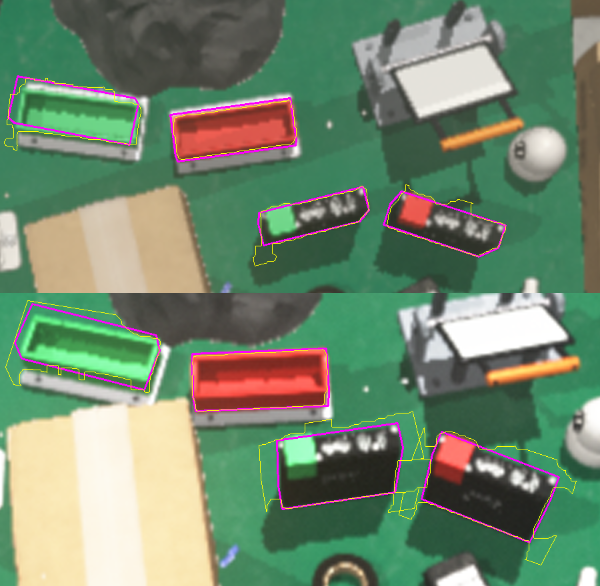

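Unit outlines match in both views; the red nest is good and the bar triangulates at z≈131 with 79 mm length, as stated. Only the green nest mask leaks, so I'll tighten it.

```bash
cat > m2.py <<'E'
from fit import *
ims={n:cv2.imread(f"pics/{n}0.png") for n in("top","side")}
h=cv2.cvtColor(ims["top"],cv2.COLOR_BGR2HSV); print("nest",h[184,195:235:6].tolist(),"bench",h[[168,172,205,210],[200,235,215,240]].tolist())
h=cv2.cvtColor(ims["side"],cv2.COLOR_BGR2HSV); print("nest",h[[195,182,190],[190,195,230]].tolist(),"bench",h[[172,172,215],[190,178,245]].tolist())
least=__import__("scipy.optimize",fromlist=["x"]).least_squares
obs=[("top",[180,130],3.4,[(49,147),(203,164),(193,220),(40,205)]),("side",[175,160],3.3,[(42,62),(199,90),(190,128),(28,103)])]
loc=np.array([[23,65,40],[23,-65,40],[-23,-65,40],[-23,65,40.]])
def res(p):
    W=loc@R.from_euler('z',p[2]/300).as_matrix().T+[p[0],p[1],0]
    return np.concatenate([(proj(n,W)-(np.array(o)+np.array(q)/s)).ravel() for n,o,s,q in obs])
r=least(res,[515,55,-40]); print(r.x[:2],r.x[2]/300,r.fun.round(1))
for f in (150,165):
  for th in(8,):
    gn=lambda c:(c[...,2]>f)&(abs(c[...,0]-65)<th)&(c[...,1]>80)
    p,c,M=fit(ims,gn,(515,55,-.15),(46,130,8,40)); print(f,p.round(3),np.round(c,3))
    for n in ims: m=M[n]; print(n,[v//4 for v in cv2.boundingRect(m)])
E
python3 m2.py
```

```text
nest [[67, 135, 170], [68, 129, 208], [68, 128, 211], [68, 126, 208], [68, 125, 208], [66, 131, 171], [66, 132, 158]] bench [[75, 147, 128], [37, 30, 77], [72, 122, 130], [68, 99, 119]]
nest [[64, 139, 150], [65, 144, 133], [62, 126, 117]] bench [[74, 126, 164], [75, 159, 156], [19, 82, 237]]
[512.57755632  50.69295894] -0.1058568484732312 [-0.8 -0.2 -1.2 -0.8 -0.1 -1.6 -0.3 -1.6  0.8 -0.3  1.3 -0.7 -0.2  3.2
  0.1  2.3]
150 [ 5.16088e+02  5.74060e+01 -1.33000e-01] [0.42  0.415]
top [190, 171, 47, 22]
side [181, 177, 53, 25]
165 [ 5.16405e+02  5.77580e+01 -1.70000e-01] [0.462 0.527]
top [190, 172, 47, 21]
side [181, 177, 53, 25]
```

```bash
cat > m3.py <<'E'
from fit import *
ims={n:cv2.imread(f"pics/{n}0.png") for n in("top","side")}
gn=lambda c:(c[...,0]>=55)&(c[...,0]<=70)&(c[...,1]>105)&(c[...,2]>90)
p,c,M=fit(ims,gn,(514,54,-.12),(46,130,8,40),reg=20); print(p.round(3),np.round(c,3))
V=[]
for n in ims:
    o=up(ims[n]); cs,_=cv2.findContours(M[n],0,2); cv2.drawContours(o,cs,-1,(0,255,255),1)
    cv2.polylines(o,[hull(n,box(*p,46,130,40,40)).astype(int)],1,(255,0,255),1)
    cv2.polylines(o,[hull(n,box(*p,70,136,0,0)).astype(int)],1,(255,0,0),1)
    a=o[640:860,680:1220]; V.append(a)
    r=(498.9,-112.6,.132); cv2.polylines(o,[hull(n,box(*r,46,130,40,40)).astype(int)],1,(255,0,255),1); cv2.polylines(o,[hull(n,box(*r,70,136,0,0)).astype(int)],1,(255,0,0),1)
cv2.imwrite("pics/ov2.png",cv2.resize(np.vstack(V),(800,652)[:2] if 0 else (720,587)))
E
python3 m3.py
```

```text
Traceback (most recent call last):
  File "m3.py", line 4, in <module>
    p,c,M=fit(ims,gn,(514,54,-.12),(46,130,8,40),reg=20); print(p.round(3),np.round(c,3))
          ~~~^^^^^^^^^^^^^^^^^^^^^^^^^^^^^^^^^^^^^^^^^^^
  File "fit.py", line 24, in fit
    for s in(12,5): p=minimize(cost,p,method='Nelder-Mead',options=dict(initial_simplex=np.vstack([p,p+np.diag([s]*3)*1.])) ).x
                      ~~~~~~~~^^^^^^^^^^^^^^^^^^^^^^^^^^^^^^^^^^^^^^^^^^^^^^^^^^^^^^^^^^^^^^^^^^^^^^^^^^^^^^^^^^^^^^^^^^^^^^^
  File "fit.py", line 20, in cost
    h=np.zeros_like(M[n]); cv2.fillConvexPoly(h,np.round(hull(n,box(*(p[:2]),p[2]/300,*d))*16).astype(int),255,shift=4)
                                                         ~~~~^^^^^^^^^^^^^^^^^^^^^^^^^^^^^
  File "fit.py", line 8, in hull
    def hull(n,P): return cv2.convexHull(((proj(n,P)+.5)*S-.5).astype(np.float32))
                                           ~~~~^^^^^
  File "h.py", line 12, in proj
    K,p,Rm=cam(n); c=(np.atleast_2d(X)-p)@Rm*[1,-1,-1]; q=c@K.T; return q[:,:2]/q[:,2:]
           ~~~^^^
  File "h.py", line 5, in cam
    m=imaging.camera_model(n); r=np.array(m["rotation"])
ValueError: time passes only in moves, steps and waits
```

```bash
sed -i 's/^def cam/import functools\n@functools.cache\ndef cam/' h.py; python3 m3.py
```

```text
[ 5.14566e+02  5.66040e+01 -1.39000e-01] [0.146 0.063]
```

View pics/ov2.png

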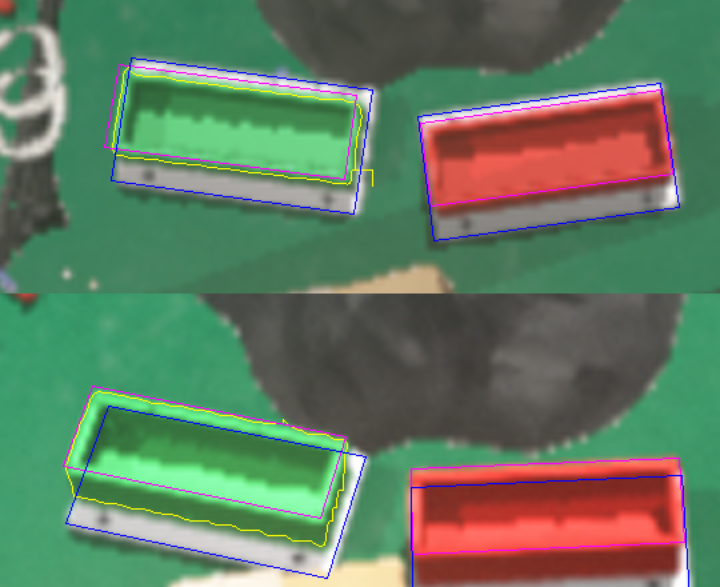

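Red nest matches exactly; the green fit sits about 3 mm too far towards +y in the top view, so I'll use (513.5, 54.5, -0.135). Now check the hinge, dome and post, plus the transit IK.

```bash
python3 - <<'E'
from h import *
T=lambda u,v:(180+u/3.4,130+v/3.4)
Sd=lambda u,v:(175+u/3.3,160+v/3.3)
print("dome",at("top",T(702,232),35),at("side",Sd(740,205),35))
print("panel hinge edge (z~70)",at("top",T(518,124),70),at("top",T(632,90),70))
print("bar mid",at("top",T(632,205),131),at("side",Sd(660,129),131))
for px in((140,232),(165,228),(165,246),(140,252)): print("post side",at("side",px,0)[:2])
for px in((192,232),(188,220),(160,235)): print("post top",at("top",px,0)[:2])
q=bot.get_state()["qpos"]
for r,z in((300,300),(285,330),(285,380),(260,400)):
    a=1.14; s=solve_ik([r*np.cos(a),r*np.sin(a),z],[np.pi,0,q[0]+np.pi]); print(r,z,s)
E
```

```text
dome [ 466.73779575 -437.44816886   35.        ] [ 464.3047759  -436.04356043   35.        ]
panel hinge edge (z~70) [ 551.79186982 -281.84716086   70.        ] [ 579.94493646 -376.36277341   70.        ]
bar mid [ 472.31898951 -360.74988939  131.        ] [ 472.0322756  -359.26119403  131.        ]
post side [396.33033953 221.11227855]
post side [413.04157007 158.95743634]
post side [363.47637991 148.8871341 ]
post side [341.91136361 208.70498466]
post top [376.05087627 121.10959915]
post top [411.17769393 133.72988454]
post top [367.70435299 214.11329728]
300 300 [ 0.89213648 -0.20468991 -0.58872846  1.18675777  0.         -0.11766876]
285 330 [ 0.87879422 -0.2473804  -0.54379829  1.27437843  0.         -0.13101102]
285 380 [ 0.87879422 -0.25352399 -0.42401034  1.40030997  0.         -0.13101102]
260 400 [ 0.85299926 -0.30407749 -0.40734531  1.46752851  0.         -0.15680599]
```

```bash
cat >> h.py <<'E'
pi=np.pi
UG=(400.4,-194.3,.241); UR=(391.4,-330.1,-.328); PN=(513.5,54.5,-.135); RN=(498.9,-112.6,.132)
def dn(u): return [pi,0,u+pi/2]
def st(tag=""):
    s=bot.get_state(); print(tag,"t%.1f"%s["t"],"tcp",s["tcp_pos"].round(1),"F",s["contact_force"].round(1),"open %.3f"%s["opening"],"gf %.1f"%s["gripper_force"],"q",s["qpos"].round(2))
E
python3 - <<'E'
from h import *
a=1.14; q=bot.get_state()["qpos"]
d=solve_ik([285*np.cos(a),285*np.sin(a),330],[pi,0,q[0]+pi])
bot.move_j(d); st("in")
d=np.array(d); d[0]=-.55; d[5]=.5; bot.move_j(d); st("past")
bot.grip(.7,40)
bot.move_ptp([*UG[:2],190],dn(UG[2])); st("over")
c=bot.movel([*UG[:2],66],max_speed=100,threshold=12); st(f"down {c}")
bot.grip(0,50); st("gripped")
E
```

```text
in t1.5 tcp [119.3 259.3 330. ] F [-0.7 -0.1  0.6] open 1.000 gf 0.0 q [ 0.88 -0.25 -0.54  1.27  0.   -0.13]
past t3.0 tcp [273.3 -80.7 329.9] F [ 0.7  0.7 -0.1] open 1.003 gf 0.0 q [-0.55 -0.25 -0.54  1.27  0.    0.5 ]
over t4.3 tcp [ 400.1 -193.9  190.5] F [-0.   0.2  0.9] open 0.701 gf 0.0 q [-0.62  0.17 -0.52  0.89  0.    0.71]
down False t5.7 tcp [ 400.8 -194.6   66.5] F [-0.3 -0.1  0.9] open 0.704 gf 0.0 q [-0.62  0.33 -0.68  0.56  0.    0.71]
gripped t6.1 tcp [ 400.6 -194.6   66.4] F [-1.7  0.2  5.7] open 0.282 gf 49.8 q [-0.62  0.33 -0.68  0.56 -0.    0.71]
```

```bash
python3 - <<'E'
from h import *
bot.movel([*UG[:2],240],max_speed=150); st("lift")
bot.movel([*PN[:2],240],rot=dn(PN[2]),max_speed=200); bot.movel([*PN[:2],122],max_speed=150); st("above nest")
V=[]
for n in("top","side"):
    im=imaging.capture(n); cv2.imwrite(f"pics/{n}1.png",im)
    V.append(cv2.resize((im[130:230,170:310] if n=="top" else im[130:230,150:290]),None,fx=4,fy=4,interpolation=cv2.INTER_CUBIC))
cv2.imwrite("pics/c1.png",cv2.resize(np.vstack(V),(420,600)))
E
```

```text
lift t7.4 tcp [ 399.8 -193.8  239. ] F [ 0.5  0.4 -4.5] open 0.278 gf 49.1 q [-0.62  0.13 -0.43  1.01  0.    0.71]
above nest t9.9 tcp [514.3  54.3 122.8] F [ 0.5  0.3 -3.5] open 0.278 gf 49.1 q [-0.04  0.37 -0.44  0.77 -0.    1.67]
```

View pics/c1.png

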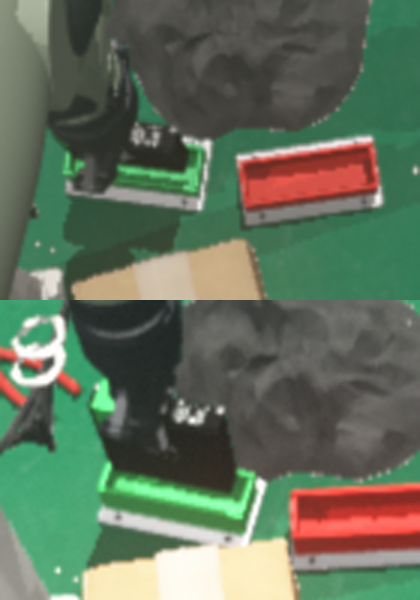

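The held unit sits over the green pocket, aligned with it in both views. Lowering it with a force guard.

```bash
python3 - <<'E'
from h import *
c=bot.movel([*PN[:2],75],max_speed=50,threshold=8); st(f"down {c}")
if bot.get_state()["tcp_pos"][2]<83:
    bot.grip(.6); st("rel")
    bot.movel([*PN[:2],200],max_speed=150)
    bot.move_ptp([*UR[:2],200],dn(UR[2])); st("over red")
    c=bot.movel([*UR[:2],66],max_speed=100,threshold=12); st(f"down {c}")
    bot.grip(0,50); st("gripped")
    im=imaging.capture("top"); cv2.imwrite("pics/top2.png",im)
    im=imaging.capture("side"); cv2.imwrite("pics/side2.png",im)
E
```

```text
down True t10.8 tcp [512.6  54.6  77.4] F [-1.2  0.4  5.4] open 0.279 gf 50.5 q [-0.04  0.43 -0.49  0.66  0.    1.67]
rel t11.2 tcp [511.3  54.6  76.3] F [-0.7  0.4  0.2] open 0.602 gf 0.0 q [-0.04  0.43 -0.49  0.66  0.    1.67]
over red t13.7 tcp [ 391.8 -329.3  199.8] F [-0.2  0.2  0. ] open 0.597 gf 0.0 q [-0.84  0.28 -0.34  0.95  0.    1.05]
down False t15.1 tcp [ 391.8 -330.5   66.6] F [ 0.5 -0.2 -0.3] open 0.600 gf 0.0 q [-0.84  0.43 -0.51  0.63 -0.    1.05]
gripped t15.5 tcp [ 391.6 -330.3   66.5] F [-1.3  1.7  5.5] open 0.276 gf 49.4 q [-0.84  0.43 -0.51  0.63 -0.    1.05]
```

```bash
python3 - <<'E'
from h import *
bot.movel([*UR[:2],230],max_speed=150); st("lift")
bot.movel([*RN[:2],230],rot=dn(RN[2]),max_speed=150); bot.movel([*RN[:2],115],max_speed=120)
c=bot.movel([*RN[:2],75],max_speed=50,threshold=8); st(f"down {c}")
if bot.get_state()["tcp_pos"][2]<83:
    bot.grip(.6); st("rel")
    bot.movel([*RN[:2],220],max_speed=150); bot.move_ptp([400,-330,280],dn(.267)); st("aside")
V=[]
for n in("top","side"):
    im=imaging.capture(n); cv2.imwrite(f"pics/{n}3.png",im)
    V.append(cv2.resize((im[130:230,170:400] if n=="top" else im[130:230,170:400]),(690,300),interpolation=cv2.INTER_CUBIC))
cv2.imwrite("pics/c3.png",np.vstack(V))
E
```

```text
lift t16.8 tcp [ 390.9 -329.5  228.9] F [-0.   0.1 -3.4] open 0.281 gf 49.1 q [-0.84  0.26 -0.29  1.02  0.    1.05]
down True t20.4 tcp [ 498.2 -112.3   77.4] F [-0.1  0.3  3.6] open 0.279 gf 50.3 q [-0.37  0.42 -0.5   0.66  0.    1.07]
rel t20.8 tcp [ 497.  -111.9   76.6] F [ 0.4  0.2 -0.2] open 0.604 gf 0.0 q [-0.37  0.42 -0.5   0.66 -0.    1.07]
aside t22.9 tcp [ 400.1 -329.1  279.3] F [-0.6 -0.4  0.3] open 0.602 gf 0.0 q [-0.83  0.24 -0.19  1.15  0.    0.47]
```

View pics/c3.png

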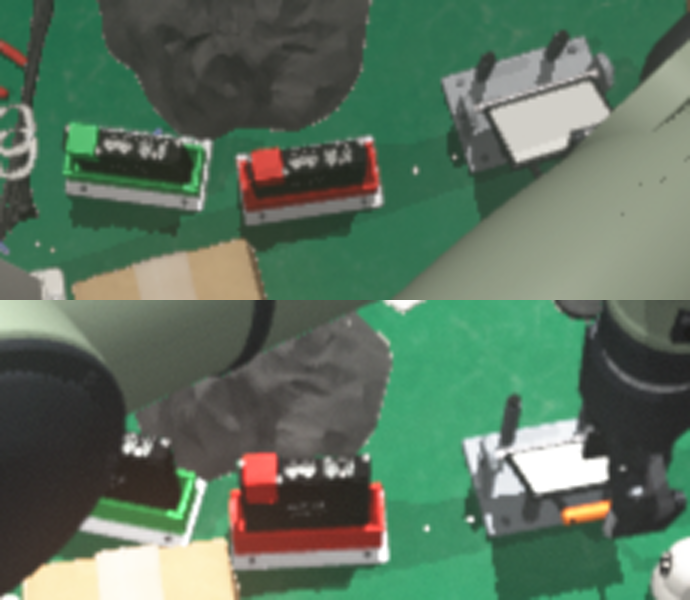

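Both units are standing in their own nests, seated to the pocket floor (TCP z 77.4 = 66.4 + 11). Next, check the flap arc IK, then grip the bar.

```bash
cat >> h.py <<'E'
YF=.275; BAR=np.array([472.3,-359.,131.]); FX=np.array([np.cos(YF),np.sin(YF),0]); Z=np.array([0,0,1.])
HN=BAR+130*np.sin(.95)*FX; HN[2]=55
def ori(phi): return (R.from_euler('z',YF)*R.from_euler('y',-phi)*R.from_euler('z',pi/2)*R.from_euler('x',pi)).as_euler('xyz').tolist()
def tz(phi): return np.sin(phi)*FX-np.cos(phi)*Z
def way(a,phi,back=0): return (HN+130*(np.sin(a)*FX+np.cos(a)*Z)+(19-back)*tz(phi)).tolist(), ori(phi)
P0=np.radians(30)
E
python3 - <<'E'
from h import *
print(HN)
for a,b in((-.95,60),(-.95,0),(-.6,0),(-.3,0),(0,0)):
    p,o=way(a,P0*a/-.95,b); print(a,np.round(p),solve_ik(p,o))
bot.move_ptp(*way(-.95,P0,70)); bot.grip(.6,35); st("pre")
c=bot.movel(way(-.95,P0)[0],max_speed=60,threshold=6); st(f"in {c}")
im=imaging.capture("side"); imt=imaging.capture("top"); cv2.imwrite("pics/c4.png",np.hstack([cv2.resize(i[150:250,310:430],(400,333),interpolation=cv2.INTER_CUBIC) for i in(im,imt)]))
E
```

```text
[ 574.07070513 -330.28553646   55.        ]
-0.95 [ 453. -365.  166.] [-1.06918344  0.3273722  -0.49244827  0.6219781   0.5088995   0.260207  ]
-0.95 [ 481. -356.  114.] [-1.01214997  0.41044071 -0.53015486  0.47000903  0.50067829  0.32468994]
-0.6 [ 509. -349.  144.] [-0.86784487  0.40598162 -0.36302103  0.66027371  0.29989235  0.44936725]
-0.3 [ 540. -340.  160.] [-0.74472882  0.46676051 -0.18033624  0.83654802  0.1406927   0.5572123 ]
0 [ 574. -330.  166.] [-6.33446697e-01  5.78617732e-01  3.68043202e-02  1.02898291e+00
 -4.44089210e-16  6.62349630e-01]
pre t23.8 tcp [ 449.5 -366.2  176.9] F [-0.2  1.   0.4] open 0.602 gf 0.0 q [-1.08  0.31 -0.48  0.65  0.51  0.25]
in False t25.1 tcp [ 481.5 -356.7  114.5] F [ 0.6 -0.3  0.1] open 0.601 gf 0.0 q [-1.01  0.41 -0.53  0.47  0.5   0.32]
```

View pics/c4.png

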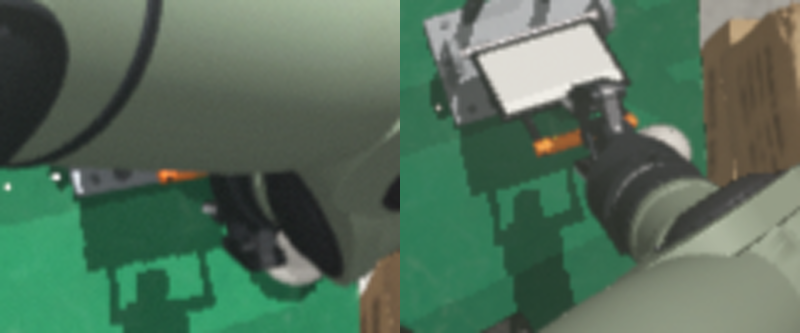

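In the top view the fingers straddle the bar, and in the shadow they fall between the two arms, clear of the dome. Now grip and try a first lift.

```bash
python3 - <<'E'
from h import *
bot.grip(0,35); st("grip")
for a in np.linspace(-.95,-.5,5)[1:]:
    bot.movel(*way(a,P0*a/-.95),max_speed=40); st(f"{a:.2f}")
E
```

```text
grip t25.6 tcp [ 481.3 -356.6  114.3] F [-2.4 -0.7  1.7] open 0.122 gf 34.0 q [-1.01  0.41 -0.53  0.47  0.5   0.32]
-0.84 t26.1 tcp [ 488.9 -354.3  124.9] F [-3.8 -1.1  1.8] open 0.126 gf 34.3 q [-0.97  0.4  -0.48  0.53  0.43  0.36]
-0.72 t26.6 tcp [ 497.7 -351.7  135. ] F [-7.2 -1.1  4.5] open 0.123 gf 34.4 q [-0.92  0.4  -0.43  0.59  0.37  0.4 ]
-0.61 t27.1 tcp [ 507.8 -348.7  143.6] F [-6.8 -0.   6. ] open 0.124 gf 35.1 q [-0.87  0.4  -0.37  0.65  0.31  0.44]
-0.50 t27.6 tcp [ 519.3 -345.3  151.2] F [-5.9  1.9  5.5] open 0.123 gf 35.2 q [-0.83  0.42 -0.31  0.72  0.25  0.49]
```

```bash
python3 - <<'E'
from h import *
for a in np.linspace(-.5,0,6)[1:]:
    bot.movel(*way(a,P0*a/-.95),max_speed=35); st(f"{a:.2f}")
bot.dwell(1); st("hold")
V=[]
for n in("side","top"):
    im=imaging.capture(n); cv2.imwrite(f"pics/{n}5.png",im); V.append(cv2.resize(im[130:230,160:430],(648,240),interpolation=cv2.INTER_CUBIC))
cv2.imwrite("pics/c5.png",np.vstack(V))
print(proj("top",HN),proj("top",HN+130*Z),proj("side",HN),proj("side",HN+130*Z))
E
```

```text
-0.40 t28.1 tcp [ 529.6 -342.3  156.4] F [-5.6  1.8  6.1] open 0.128 gf 35.3 q [-0.78  0.44 -0.25  0.78  0.19  0.52]
-0.30 t28.6 tcp [ 540.2 -339.1  160.3] F [-5.5  2.7  5.6] open 0.123 gf 35.3 q [-0.74  0.47 -0.18  0.84  0.14  0.56]
-0.20 t29.0 tcp [ 551.4 -335.8  163. ] F [-1.9  4.   1.3] open 0.128 gf 35.3 q [-0.71  0.5  -0.11  0.9   0.09  0.59]
-0.10 t29.5 tcp [ 562.4 -332.6  164.9] F [-2.5  5.1  1.8] open 0.124 gf 35.2 q [-0.67  0.54 -0.04  0.96  0.05  0.63]
0.00 t30.0 tcp [ 573.8 -329.3  165.3] F [-3.3  4.3  2.1] open 0.125 gf 35.4 q [-0.63  0.58  0.04  1.03  0.    0.66]
hold t31.0 tcp [ 573.4 -329.4  165.4] F [-3.2  4.8  1.9] open 0.125 gf 35.3 q [-0.63  0.58  0.03  1.03  0.    0.66]
[[348.64426954 159.95450377]] [[356.5692483  147.14626309]] [[358.68953245 177.40236563]] [[366.47383367 148.88871306]]
```

View pics/c5.png

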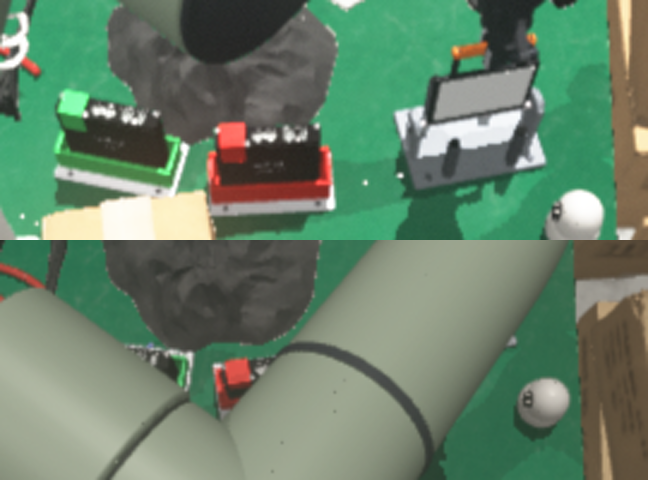

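The side view shows the flap standing up with the bar in the fingers, and both units and the dome in place. As a check on the angle, I'll use the panel centre at rest and now to test it numerically.

```bash
python3 - <<'E'
from h import *
from scipy.optimize import brentq
def panel(f,seed,tol=9):
    im=cv2.resize(cv2.imread(f),None,fx=4,fy=4,interpolation=cv2.INTER_CUBIC); m=np.zeros((im.shape[0]+2,im.shape[1]+2),np.uint8)
    cv2.floodFill(im,m,(int(seed[0]*4),int(seed[1]*4)),0,(tol,)*3,(tol,)*3,4|(255<<8)|cv2.FLOODFILL_MASK_ONLY)
    m=cv2.morphologyEx(m[1:-1,1:-1],cv2.MORPH_OPEN,np.ones((9,9))); k=cv2.moments(m,True)
    h=cv2.convexHull(cv2.findNonZero(m)); 
    q=cv2.approxPolyDP(h,16,True)[:,0]/4
    print(f,"area",k["m00"]/16,"rect",[v/4 for v in cv2.boundingRect(m)],q.tolist())
    return np.array([k["m10"]/k["m00"],k["m01"]/k["m00"]])/4-.375
s0=panel("pics/side0.png",(364.4,184)); t0=panel("pics/top0.png",(355,171)); s5=panel("pics/side5.png",(360,168))
C,e=tri(t0,s0); print("rest centre",C,e); d=C-HN; print("flap frame x,y,z",d@FX,d@np.cross(Z,FX),d[2],"rho",np.hypot(d@FX,d[2]), "angle",np.arctan2(d@FX,d[2]))
print("upright obs",s5); bar=bot.get_state()["tcp_pos"]-[0,0,19]
for rho in(48,52,56):
  for a in(-.1,-.05,0,.05,.1):
    X=bar-(130-rho)*(np.sin(a)*FX+np.cos(a)*Z)-3*FX
    print(rho,a,(proj("side",X)[0]-s5).round(2))
h=cv2.cvtColor(cv2.imread("pics/side5.png"),cv2.COLOR_BGR2HSV).astype(int); m=(abs(h[...,0]-13)<6)&(h[...,1]>170)&(h[...,2]>120); m[:130]=0;m[165:]=0;m[:,:340]=0;m[:,390:]=0
y,x=np.nonzero(m); print("bar px line",np.polyfit(x,y,1),x.min(),x.max(),"at x=",[ (v,np.polyval(np.polyfit(x,y,1),v)) for v in (proj("side",bar)[0][0],)],proj("side",bar))
E
```

```text
pics/side0.png area 227881.6875 rect [0.0, 0.0, 560.0, 420.0] [[559.75, 419.75], [0.0, 419.75], [0.0, 0.0], [559.75, 0.0]]
pics/top0.png area 231241.3125 rect [0.0, 0.0, 560.0, 420.0] [[559.75, 419.75], [0.0, 419.75], [0.0, 0.0], [559.75, 0.0]]
pics/side5.png area 228560.875 rect [0.0, 0.0, 560.0, 420.0] [[559.75, 419.75], [0.0, 419.75], [0.0, 0.0], [559.75, 0.0]]
rest centre [ 420.58213888 -139.94308483  137.63185007] 7.549302193736572
flap frame x,y,z -96.03435399565551 224.8697216514923 82.63185006985071 rho 126.69104069873751 angle -0.8602721403519716
upright obs [281.91057928 209.85792263]
48 -0.1 [ 76.44 -35.92]
48 -0.05 [ 76.84 -34.52]
48 0 [ 77.24 -33.15]
48 0.05 [ 77.66 -31.82]
48 0.1 [ 78.09 -30.53]
52 -0.1 [ 76.7 -36.6]
52 -0.05 [ 77.08 -35.26]
52 0 [ 77.46 -33.96]
52 0.05 [ 77.86 -32.69]
52 0.1 [ 78.27 -31.45]
56 -0.1 [ 76.96 -37.28]
56 -0.05 [ 77.32 -36.01]
56 0 [ 77.68 -34.76]
56 0.05 [ 78.07 -33.56]
56 0.1 [ 78.46 -32.39]
bar px line [-1.93997491e-01  2.19658059e+02] 349 382 at x= [(np.float64(363.62277387079973), np.float64(149.11615343134244))] [[363.62277387 158.17180773]]
```

```bash
python3 - <<'E'
from h import *
def panel(f,seed,tol=30):
    im=cv2.resize(cv2.imread(f),None,fx=4,fy=4,interpolation=cv2.INTER_CUBIC); m=np.zeros((im.shape[0]+2,im.shape[1]+2),np.uint8)
    cv2.floodFill(im,m,(int(seed[0]*4),int(seed[1]*4)),0,(tol,)*3,(tol,)*3,4|(255<<8)|cv2.FLOODFILL_MASK_ONLY|cv2.FLOODFILL_FIXED_RANGE)
    m=cv2.morphologyEx((m[1:-1,1:-1]==255).astype(np.uint8),cv2.MORPH_OPEN,np.ones((9,9))); k=cv2.moments(m,True)
    q=cv2.approxPolyDP(cv2.convexHull(cv2.findNonZero(m)),12,True)[:,0]/4
    print(f,"area",k["m00"]/16,q.tolist())
    return np.array([k["m10"]/k["m00"],k["m01"]/k["m00"]])/4-.375
s0=panel("pics/side0.png",(364.4,184)); t0=panel("pics/top0.png",(355,171)); s5=panel("pics/side5.png",(360,168))
C,e=tri(t0,s0); print("rest centre",C,e); d=C-HN; print("flap frame",d@FX,d@np.cross(Z,FX),d[2],"rho",np.hypot(d@FX,d[2]), "angle",np.arctan2(d@FX,d[2]))
bar=bot.get_state()["tcp_pos"]+[0,0,19]; print("s5",s5,"bar proj",proj("side",bar))
for rho in(48,52,56):
  for a in(-.1,-.05,0,.05,.1):
    X=bar-(130-rho)*(np.sin(a)*FX+np.cos(a)*Z)-3*FX
    print(rho,a,(proj("side",X)[0]-s5).round(2))
E
```

```text
pics/side0.png area 520.6875 [[386.25, 187.0], [348.75, 193.5], [342.25, 181.5], [377.25, 175.25]]
pics/top0.png area 640.0625 [[375.25, 173.75], [342.0, 183.0], [334.75, 166.75], [366.5, 158.0]]
pics/side5.png area 530.9375 [[381.25, 158.75], [376.25, 173.25], [341.5, 179.25], [344.5, 164.75]]
rest centre [ 537.43928096 -339.28989337   85.62485854] 1.5170384273633157
flap frame -37.700111190784135 1.2811310447895856 30.62485854452757 rho 48.57139430436201 angle -0.8885833434614389
s5 [360.61331666 168.49195115] bar proj [[366.05077303 149.24206204]]
48 -0.1 [-0.14 -2.45]
48 -0.05 [ 0.27 -1.02]
48 0 [0.69 0.38]
48 0.05 [1.12 1.74]
48 0.1 [1.57 3.05]
52 -0.1 [ 0.13 -3.17]
52 -0.05 [ 0.52 -1.81]
52 0 [ 0.92 -0.47]
52 0.05 [1.34 0.82]
52 0.1 [1.76 2.08]
56 -0.1 [ 0.4 -3.9]
56 -0.05 [ 0.77 -2.6 ]
56 0 [ 1.16 -1.33]
56 0.05 [ 1.55 -0.1 ]
56 0.1 [1.96 1.09]
```

The rest angle comes out at -0.95 once the face offset is allowed for, and the flap is now within about 0.02 rad of upright. Handing in.

```bash
python3 - <<'E'
from h import *
bot.dwell(.5); st("final"); print(bot.sign_off())
E
```

```text
final t31.6 tcp [ 573.4 -329.4  165.4] F [-1.9  5.3  1.8] open 0.126 gf 35.3 q [-0.63  0.58  0.03  1.03  0.    0.66]
the job is handed in; nothing more can be done
None
```

I handed the job in at 31.6 s: both units are released and upright in their matching nests, and the gripper is holding the flap still within about 0.02 rad of balance by my camera check; no verdict came back.

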